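# Slide the yoke off the gearbox output shaft and lay it in the V-blocks

### The arm

A 6-joint arm with a two-finger parallel gripper is mounted at the origin on the work surface. World frame = base frame: x ahead of the robot, y to its left, z up, the work surface at z = 0. Lengths are in m, angles in rad, forces in N, time in s.
With the tool pointing down it reaches from about 0.275 to 0.875 m from the base axis. Payload 12.5 kg.
Tool frame: the origin (TCP) lies on the centre line of the jaws, within the pads' length; the fingertips stand 8 mm ahead of it and the grasp point (between the pads) lies 11 mm behind it; z points along the fingers, y is the line along which they close (so a half turn about z gives the same grasp; the last joint's range is limited). The gripper opens to 85 mm and grips with 20 to 120 N. Pads are 22 mm wide; open, the fingers measure 114 mm over their backs; the gripper's body (76 mm by 85 mm) begins 54 mm behind the grasp point. The pads swing forward as they close: fully open they stand 13 mm farther back than shut.
Start: joints at [1.044, 0.351, 1.652, -0, 1.139, -0.085], TCP at [0.235, 0.497, 0.239] pointing down, gripper open.
Joint ranges: [-2.75, 2.75], [-0.79, 2.1], [0.01, 2.65], [-1.57, 4.71], [0.07, 3.14], [-2.87, 2.87]. Speed limits (rad/s): [2.22, 2.22, 2.79, 3.14, 3.14, 3.14].

### API

Orientations are given as a rotation vector (axis times angle).
In Python, from bench import robot, read_camera, nets gives the robot as it stands.
- The arm moves only by the tool apply_moves, never from a script. Its argument "increments" is a list of rows, each a list of 7 numbers: the shift along the tool's x, y, z in mm, then the turn, a rotation vector about the tool's x, y, z in rad, then the finger opening in mm, from 0 to 85.4. In form: [[tx, ty, tz, wx, wy, wz, jaw], ...]. A call has 1 to 5 rows; each row is the pose to reach, as a shift and turn from the pose commanded when the call began, along the tool's axes at that moment; what a row does not reach only later rows make up. A row lasts 1/12 s, in which the tool goes at most 41.7 mm and 7.16 degrees, less where a joint would pass 70% of its speed; a pose out of reach is approached as far as the arm can. A call with a gripper value outside its range is refused whole. The fingers move at their own pace and stop on an object; "grip_force" is the grip in N (left out, the last holds). Time passes only in rows, so rows that repeat a pose let the fingers close. It gives the time, the measured TCP pose, the force, the opening and the grip force at its end, in the units of the state.
- robot.observe(): the state, without advancing time (a new reading comes with each control period).
- read_camera(name): name is "scene" or "top" or "wrist"; returns a dict with "color" (384x512x3 uint8, blue, green, red), "fx", "fy", "cx", "cy" (pixels), "position" and "rotation" of the camera in the world; the wrist camera has in their place "T_tool_cam" (4x4, takes a point from camera to tool coordinates, whose origin is the TCP and whose axes are the flange's). Camera axes: x right, y up, looking along -z (the intrinsics and any distortion apply to the point x, -y, -z); pixel columns grow to the right and rows downward; lengths in m; the calibration is good to about 2 mm. The wrist camera is an equidistant fisheye: a pixel r from the principal point sees the ray r / f radians off the axis. A picture is of the moment at which its call begins: read the wrist's pose just before it. There is no depth.
- robot.hand_in(): hands the job in; it is judged then, once.
Trained networks look in the newest picture that a camera, given by its name, has taken for a name from the list of things; names that differ only in an ending like _2 or _b are one class to them, and where a whole thing is asked for, a point or a joint stands for the part that bears it (a point fixed in the world has none). Each returns a list of dicts, best first, with "confidence" (0 to 1); they miss things now and then, are a little off and sometimes report something else, mostly with a low value. They report only what shows in the picture. A call takes as long as a camera call. They do not tell look-alikes from the thing itself.
- nets.boxes_of(camera, target): "bbox" ([left, top, right, bottom] in pixels, round what is visible of it).
- nets.outline_of(camera, target): "pixels" (384x512 bool, what is visible of it) and "bbox" ([left, top, right, bottom] in pixels, round what is visible of it).
- nets.mark_of(camera, target): "location" ([column, row] in pixels: a listed point, or the origin of a listed thing).
The state is a dict: "time": time; "qpos": joint angles; "joint_vel": joint speeds; "tau": joint torques, N m; "tcp_pos": TCP position; "ee_rot": TCP orientation; "wrist_force": force on the tool from outside, world axes, zero at the start; "moment": the same for the moment, N m; "width": opening from 0.0 (shut) to 1.0 (fully open); "grip_force": force on a finger pad.
Only numpy, scipy, OpenCV 4.12 (cv2) and the standard library are available. Lean on these libraries where they do the work, as an engineer would, in place of code of your own. Each camera call takes 0.05 s, during which the arm holds its last target. There are 200 camera calls.

### The job

Slide the slip yoke straight off the gearbox's splined output shaft without forcing it, then lay it down gently in the pair of V-blocks on the granite plate for checking, its barrel seated in both blocks and centred along them, and let go of it. Leave the other things on the bench where they are.

Things in the scene. Friction and masses are not known exactly. Their poses are not given: they have to be found in the camera images.
- yoke: slip yoke on the shaft, 0.38 to 0.63 kg, 198 mm long: bright barrel, 46 mm diameter, 136 mm long, 33 mm bore open at one end; silver fork at the other. Origin: on the axis, mid barrel. y axis along the barrel: open end at +68 mm, fork from -68 mm (54 mm collar, then two lugs 76 x 35 mm) to -130 mm; mass centre near y = -37 mm. Starts level, y along the gearbox's y
- barrel_open_end (a point): centre of the barrel's open end, on the yoke's axis, 68 mm to +y of the yoke's origin. The bore reaches 148 mm deep from here to the floor of the fork. On the shaft the yoke hangs with its axis about 2.5 mm below the shaft's axis (157.5 mm above the bench)
- gearbox: grey cast gearbox on a blue fixture, fixed. Origin on the bench under the output shaft, which is splined steel, 28 mm in diameter, level along the gearbox's y axis, 160 mm above the bench. It stands free from the black seal (y = 75 mm) to its open end (y = -60 mm)
- shaft_root (a point): centre of the shaft where it enters the black seal (y = 75 mm). The housing behind it is 76 mm in diameter, growing to 116 mm at gearbox y = 290 mm; a shifter turret at y = 215 mm reaches 275 mm above the bench
- shaft_tip (a point): centre of the shaft's free end face (hidden inside the yoke at the start); the shaft runs from here to the gearbox's +y, so the yoke comes off to -y: it must slide about 120 to 130 mm
- vplate: black granite plate 200 x 300 x 50 mm (x, y, z), fixed, with two steel V-blocks. Origin: on the bench under the middle of the pair. Each block is 76 mm wide (x), 24 mm long (y), top 98 mm above the bench, centred 47 mm to either side in y: the gap between them is 70 mm. The 90 degree V runs along y, its vertex 70 mm above the bench, 56 mm wide at the top
- v_seat (a point): where the middle of the yoke's barrel axis lies when it is seated and centred: midway between the blocks, 102.5 mm above the bench. Its y axis is the direction of the V; the fork may point either way
- dial (a point): top of the post of a dial indicator on a red magnetic base, fixed in the plate's +x, -y corner, 76 mm to +x and 128 mm to -y of the plate's origin; it stands 200 mm above the bench; its dial hangs outward, away from the blocks
- caliper: bystander: digital caliper lying on the granite plate, 200 x 46 x 8 mm, to -x of the V-blocks. Origin under the middle of its beam
- synchro: bystander: brass synchro ring, 72 mm in diameter, 12 mm high, lying on the bench. Origin: centre of its underside
- gear: bystander: steel gear lying flat on the bench, 88 mm in diameter, 34 mm high. Origin: centre of its underside
- wrench: bystander: wrench 180 mm long lying on the bench
- tumbler: bystander: white lidded drinking tumbler, 84 mm in diameter, 142 mm high. Origin: centre of its underside
- pencil: bystander: green pencil lying on the clipboard, 175 mm long
- tin: bystander: short red tin, 76 mm in diameter, 55 mm high, standing on the bench. Origin: centre of its underside
Things that resemble listed ones, but are neither listed nor needed, are in the scene too. Leave any green look-alike of the yoke alone.

How it is judged:
By the outcome, as a careful person would: the job done as asked, in the order asked, and still so for the second after the job is handed in, with the robot touching nothing.
It also fails if it takes over 42 s, if anything falls off the work surface, if the arm or the gripper's body presses on something with over 40 N, if the wrist force passes 120 N, or if a joint passes its speed limit or range.

## Working session

There is one attempt and no reset: what is moved stays moved. The work goes in short steps, Python scripts to look and compute and a tool call to move; the robot and the scene stay as the last step left them, time stands still between calls to the robot, and variables do not carry over. Pictures are saved under pics/ and viewed, at most 13 in all, crops included, and the job is handed in when it is done.

Besides the shell and the picture viewer there is one more tool, called after "Call:" as a command line: name --pt "numbers of a row" for each row, then --argument value for the rest. apply_moves: Moves the arm, as the interface text tells. Its arguments: {"type":"object","properties":{"increments":{"type":"array"},"grip_force":{"type":"number"}},"required":["increments"]}

```bash
ls; mkdir -p pics; cat > h.py <<'E'
import numpy as np, cv2
from scipy.spatial.transform import Rotation as R
from bench import robot, read_camera, nets
def ray(c,px):
    d=np.array([(px[0]-c['cx'])/c['fx'],-(px[1]-c['cy'])/c['fy'],-1.]); 
    return np.array(c['position']),np.array(c['rotation'])@d
def atz(c,px,z):
    p,d=ray(c,px); return p+d*(z-p[2])/d[2]
def tri(l):
    A=np.zeros((3,3));b=np.zeros(3)
    for p,d in l:
        d=d/np.linalg.norm(d);M=np.eye(3)-np.outer(d,d);A+=M;b+=M@p
    x=np.linalg.solve(A,b); return x
E
cat > a.py <<'E'
from h import *
C={n:read_camera(n) for n in('scene','top')}
cv2.imwrite('pics/s0.png',C['scene']['color']);cv2.imwrite('pics/t0.png',C['top']['color'])
print({n:(np.round(c['position'],3).tolist(),[k for k in c]) for n,c in C.items()})
Z=dict(yoke=.1575,barrel_open_end=.1575,shaft_root=.16,gearbox=0,vplate=0,v_seat=.1025,dial=.2)
for t,z in Z.items():
    for n in C:
        m=nets.mark_of(n,t)
        print(t,n,[(np.round(q['location']).tolist(),round(q['confidence'],2),np.round(atz(C[n],q['location'],z),3).tolist()) for q in m[:3]])
E
python3 a.py; python3 -c "
from bench import robot;print(robot.observe())"
```

```text
pics
{'scene': ([1.096, 0.326, 0.906], ['color', 'fx', 'fy', 'cx', 'cy', 'position', 'rotation']), 'top': ([0.299, -0.036, 1.411], ['color', 'fx', 'fy', 'cx', 'cy', 'position', 'rotation'])}
{'time': 0.15, 'qpos': array([ 1.04442473e+00,  3.51089843e-01,  1.65225976e+00, -3.16633732e-05,
        1.13909580e+00, -8.46116826e-02]), 'joint_vel': array([ 2.21834714e-04, -1.51337559e-03, -2.72329046e-04, -1.07452370e-03,
       -9.84251818e-05, -6.74776033e-04]), 'tau': array([ 4.31078552e-04, -5.06246710e+01, -2.91500956e+01, -1.02681308e-04,
        3.30867639e-03, -2.12135240e-05]), 'tcp_pos': array([0.23501055, 0.49699723, 0.23890107]), 'ee_rot': array([-6.88215591e-01, -3.06504860e+00,  1.29096546e-03]), 'wrist_force': array([ 0.66142003, -0.12265547, -0.88598462]), 'moment': array([ 0.02278795,  0.00576681, -0.03642058]), 'grip_force': 0.0, 'width': 0.9976086090516632}Traceback (most recent call last):
  File "a.py", line 9, in <module>
    print(t,n,[(np.round(q['location']).tolist(),round(q['confidence'],2),np.round(atz(C[n],q['location'],z),3).tolist()) for q in m[:3]])
                                                                                   ~~~^^^^^^^^^^^^^^^^^^^^^^
  File "h.py", line 8, in atz
    p,d=ray(c,px); return p+d*(z-p[2])/d[2]
                                       ~^^^
IndexError: invalid index to scalar variable.
```

View pics/s0.png

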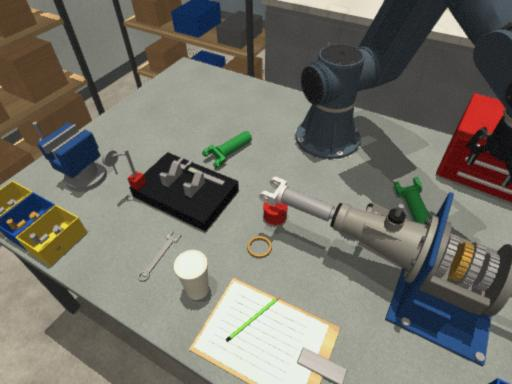

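View pics/t0.png

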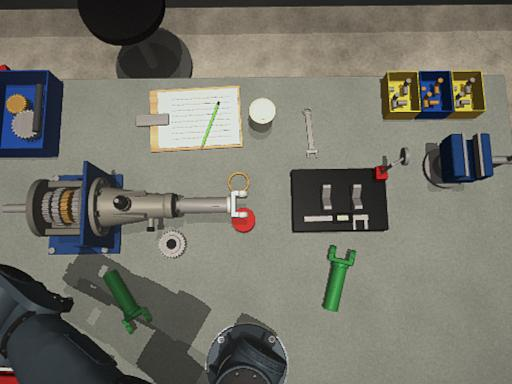

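The scene shows the yoke at about (310,200), pointing away from the gearbox. The V-blocks are at (185,178) and the red tin is under the fork. In the top view the barrel is at (203,205), the fork at (238,205) and the blocks at (326,197) and (356,197). The two green look-alikes stay where they are.

```bash
sed -i "s/np.array(c\['rotation'\])@d/rot(c['rotation'])@d/" h.py; cat >> h.py <<'E'
def rot(r):
    r=np.array(r)
    return r if r.shape==(3,3) else R.from_rotvec(r).as_matrix() if r.shape==(3,) else R.from_quat(r).as_matrix()
E
python3 -c "
from h import *
c=read_camera('top');print(c['rotation'],c['fx'],c['cx'],c['cy'])"
python3 a.py
```

```text
[ 0.13723731 -0.13233894 -1.57459277] 432.034500636284 255.90696286234078 191.20379812521713
{'scene': ([1.096, 0.326, 0.906], ['color', 'fx', 'fy', 'cx', 'cy', 'position', 'rotation']), 'top': ([0.299, -0.036, 1.411], ['color', 'fx', 'fy', 'cx', 'cy', 'position', 'rotation'])}
yoke scene [([236.0, 142.0], 0.83, [0.352, -0.189, 0.157]), ([333.0, 217.0], 0.72, [0.484, 0.196, 0.157]), ([306.0, 206.0], 0.65, [0.486, 0.118, 0.157])]
yoke top [([123.0, 293.0], 0.83, [0.227, 0.345, 0.157]), ([211.0, 122.0], 0.66, [0.73, 0.102, 0.157])]
barrel_open_end scene [([333.0, 215.0], 0.7, [0.478, 0.192, 0.157]), ([430.0, 230.0], 0.64, [0.403, 0.423, 0.157]), ([245.0, 138.0], 0.57, [0.322, -0.172, 0.157])]
barrel_open_end top [([331.0, 314.0], 0.95, [0.164, -0.241, 0.157]), ([177.0, 211.0], 0.74, [0.459, 0.197, 0.157]), ([113.0, 273.0], 0.61, [0.282, 0.376, 0.157])]
shaft_root scene [([336.0, 215.0], 0.9, [0.478, 0.2, 0.16]), ([198.0, 174.0], 0.38, [0.532, -0.205, 0.16])]
shaft_root top [([176.0, 206.0], 0.87, [0.475, 0.2, 0.16])]
gearbox scene []
gearbox top []
vplate scene [([187.0, 193.0], 0.71, [0.505, -0.3, 0.0]), ([304.0, 205.0], 0.35, [0.355, 0.068, 0.0])]
vplate top [([307.0, 133.0], 0.45, [0.742, -0.208, 0.0])]
v_seat scene [([182.0, 172.0], 0.57, [0.507, -0.299, 0.103])]
v_seat top [([342.0, 198.0], 0.77, [0.504, -0.296, 0.103])]
dial scene [([126.0, 152.0], 0.6, [0.592, -0.421, 0.2])]
dial top [([394.0, 162.0], 0.91, [0.592, -0.432, 0.2]), ([341.0, 194.0], 0.71, [0.498, -0.274, 0.2]), ([336.0, 217.0], 0.42, [0.434, -0.259, 0.2])]
```

```bash
cat >> h.py <<'E'
def plan(target, yaw):
    """tool down, closing axis y at world angle yaw(rad): returns shift mm in tool axes, rotvec in tool axes"""
    s=robot.observe(); R0=R.from_rotvec(s['ee_rot']).as_matrix()
    best=None
    for a in(yaw,yaw+np.pi):
        y=np.array([np.cos(a),np.sin(a),0]); z=np.array([0,0,-1.]); x=np.cross(y,z)
        w=R.from_matrix(R0.T@np.c_[x,y,z]).as_rotvec()
        if best is None or np.linalg.norm(w)<np.linalg.norm(best): best=w
    print('tcp',np.round(s['tcp_pos'],4),'shift mm',np.round(R0.T@(np.array(target)-s['tcp_pos'])*1e3,1),'w',np.round(best,3),'q',np.round(s['qpos'],2),'F',np.round(s['wrist_force'],1),'t',s['time'])
E
python3 - <<'E'
from h import *
c=read_camera('top')
for m in nets.outline_of('top','yoke')[:4]:
    v,u=np.nonzero(m['pixels']); print('yoke',m['confidence'],m['bbox'])
    if m['pixels'][205,205]:
        for col in range(180,245,6):
            r=v[u==col]
            if len(r): print(col,np.round(atz(c,(col,r.mean()),.1575),4),len(r))
def px(p):
    d=rot(c['rotation']).T@(np.array(p)-c['position']); return d[0]/-d[2]*c['fx']+c['cx'],-d[1]/-d[2]*c['fy']+c['cy']
print(px([.477,.2,.16]),px([.477,0,.16]))
im=c['color'][160:240,160:400]; cv2.imwrite('pics/t1.png',cv2.resize(im,None,fx=3.3,fy=3.3,interpolation=cv2.INTER_CUBIC))
print(R.from_rotvec(robot.observe()['ee_rot']).as_matrix().round(3))
plan([.475,.13,.40],0)
E
```

```text
yoke 0.94 [323.6, 247.8, 355.9, 311.9]
yoke 0.83 [104.7, 269.1, 153.3, 337.5]
yoke 0.7 [179.5, 188.7, 245.6, 217.7]
180 [0.4773 0.1893 0.1575] 13
186 [0.4742 0.1717 0.1575] 15
192 [0.4755 0.1541 0.1575] 16
198 [0.4769 0.1366 0.1575] 15
204 [0.4767 0.119  0.1575] 15
210 [0.4751 0.1014 0.1575] 14
216 [0.4779 0.0838 0.1575] 16
222 [0.4778 0.0662 0.1575] 16
228 [0.4791 0.0487 0.1575] 17
234 [0.4775 0.0311 0.1575] 26
240 [0.4788 0.0135 0.1575] 12
(np.float64(176.19088285953245), np.float64(205.01319188727993)) (np.float64(244.59066689085736), np.float64(204.45544242874888))
[[-0.904  0.428 -0.   ]
 [ 0.428  0.904 -0.   ]
 [ 0.    -0.    -1.   ]]
tcp [0.2351 0.4972 0.2393] shift mm [-373.8 -229.4 -160.7] w [-0.     0.     1.129] q [ 1.04  0.35  1.65  0.    1.14 -0.08] F [ 0.7 -0.3  0.1] t 1.1
```

View pics/t1.png

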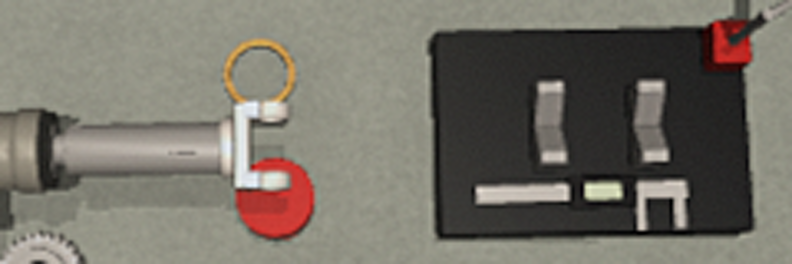

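Everything is roughly located. I'll lift clear, then go over the yoke.

Call:
apply_moves --pt "0 0 -40 0 0 0 85" --pt "0 0 -80 0 0 0 85" --pt "0 0 -120 0 0 0 85" --pt "0 0 -160 0 0 0 85" --pt "-34 -21 -160 0 0 0 85"

```text
time: 1.52
tcp_pos: [0.256, 0.4678, 0.4071]
ee_rot: [0.682, 3.063, 0.019]
wrist_force: [0.9, 1.6, 1.5]
width: 0.999
grip_force: 0.0
```

Call:
apply_moves --pt "-34 -21 0 0 0 0.12 85" --pt "-68 -42 0 0 0 0.24 85" --pt "-102 -63 0 0 0 0.36 85" --pt "-136 -84 0 0 0 0.48 85" --pt "-170 -105 0 0 0 0.6 85"

```text
time: 1.93
tcp_pos: [0.3662, 0.2943, 0.3995]
ee_rot: [1.571, 2.72, 0.001]
wrist_force: [0.7, 0.4, -0.4]
width: 0.993
grip_force: 0.0
```

```bash
python3 - <<'E'
from h import *
plan([.477,.107,.32],.02)
E
```

```text
tcp [0.3662 0.2943 0.3995] shift mm [-217.6    2.3   79.5] w [ 0.    -0.     0.503] q [ 0.58  0.08  1.6  -0.    1.46  0.05] F [ 0.7  0.4 -0.4] t 1.9333
```

Call:
apply_moves --pt "-40 0 0 0 0 0.11 85" --pt "-80 1 0 0 0 0.22 85" --pt "-120 1 20 0 0 0.33 85" --pt "-158 2 35 0 0 0.43 85" --pt "-192 2 55 0 0 0.503 85"

```text
time: 2.35
tcp_pos: [0.4653, 0.1294, 0.3446]
ee_rot: [2.198, 2.243, 0.003]
wrist_force: [0.8, 1.3, 0.7]
width: 1.0
grip_force: 0.0
```

```bash
cat > w.py <<'E'
from h import *
import sys
s=robot.observe(); c=read_camera('wrist'); T=np.array(c['T_tool_cam'])
W=np.eye(4);W[:3,:3]=R.from_rotvec(s['ee_rot']).as_matrix();W[:3,3]=s['tcp_pos'];W=W@T
def wray(px):
    a=np.array([px[0]-c['cx'],px[1]-c['cy']]);r=np.hypot(*a);th=r/c['fx']
    d=np.array([a[0]/r*np.sin(th),-a[1]/r*np.sin(th),-np.cos(th)]); return W[:3,3],W[:3,:3]@d
def watz(px,z):
    p,d=wray(px);return p+d*(z-p[2])/d[2]
if __name__=='__main__':
    cv2.imwrite(sys.argv[1],c['color']); print('cam',W.round(3).tolist())
    for t,z in dict(yoke=.1575,barrel_open_end=.1575,shaft_root=.16,v_seat=.1025,dial=.2,vplate=0).items():
        print(t,[(np.round(q['location']).tolist(),round(q['confidence'],2),watz(q['location'],z).round(4).tolist()) for q in nets.mark_of('wrist',t)[:3]])
    plan([.477,.107,.1685],.02)
E
python3 w.py pics/w1.png
```

```text
cam [[1.0, -0.019, -0.008, 0.465], [0.02, 0.961, 0.276, 0.199], [0.002, -0.276, 0.961, 0.48], [0.0, 0.0, 0.0, 1.0]]
yoke [([266.0, 187.0], 0.8, [0.4787, 0.1163, 0.1575]), ([115.0, 1.0], 0.56, [0.297, 0.3397, 0.1575])]
barrel_open_end [([266.0, 125.0], 0.81, [0.4765, 0.1844, 0.1575]), ([121.0, 333.0], 0.6, [0.2604, -0.1232, 0.1575])]
shaft_root [([269.0, 115.0], 0.57, [0.4789, 0.196, 0.16])]
v_seat []
dial []
vplate []
tcp [0.4641 0.1322 0.3451] shift mm [-25.7  11.9 176.6] w [ 0.001 -0.     0.008] q [0.18 0.13 1.67 0.   1.34 0.15] F [-0.5  0.   1.2] t 2.7
```

View pics/w1.png

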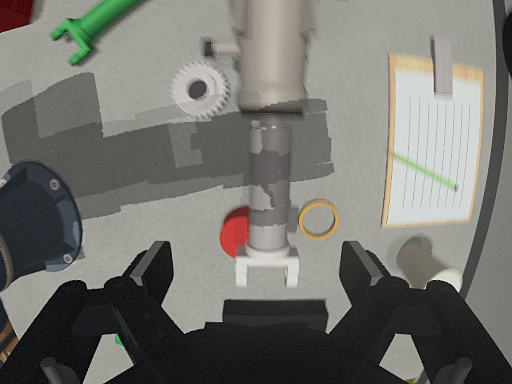

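The wrist view shows the barrel from about (271,122) down to the collar at (267,250), with the lug ends at row 287.

```bash
python3 - <<'E'
import w; from h import *; from w import *
for m in nets.outline_of('wrist','yoke')[:3]:
    P=m['pixels']
    if not P[200,268]: continue
    print(m['bbox'],m['confidence'])
    v,u=np.nonzero(P)
    pts=[]
    for r in range(130,246,4):
        x=u[v==r]; a=watz((x.min()-.5,r),.1575);b=watz((x.max()+.5,r),.1575); pts.append((a+b)/2)
    pts=np.array(pts); k=np.polyfit(pts[:,1],pts[:,0],1); print('slope',k, 'x at .1',np.polyval(k,.1),(b-a)[0])
    for r in (m['bbox'][1],m['bbox'][3]): print(watz((268,r),.1575))
for r in (115,123,249,287): print(r,watz((268,r),.1575).round(4),watz((268,r),.18).round(4))
print([(q['location'],watz(q['location'],.1575).round(4)) for q in nets.mark_of('wrist','yoke')[:1]+nets.mark_of('wrist','barrel_open_end')[:1]])
plan([.478,.100,.1685],.02)
E
```

```text
[236.2, 126.0, 301.6, 285.2] 0.68
slope [-0.00520573  0.48072209] x at .1 0.4802015182984339 0.051501021268490044
[0.47682719 0.18670844 0.1575    ]
[ 0.48480938 -0.01092585  0.1575    ]
115 [0.4764 0.1987 0.1575] [0.4755 0.1989 0.18  ]
123 [0.4767 0.19   0.1575] [0.4758 0.1908 0.18  ]
249 [0.4824 0.0416 0.1575] [0.4811 0.0528 0.18  ]
287 [ 0.4849 -0.0137  0.1575] [0.4834 0.0013 0.18  ]
[([270.1, 183.9], array([0.4815, 0.1224, 0.1575])), ([271.5, 123.1], array([0.4805, 0.19  , 0.1575]))]
tcp [0.4641 0.132  0.3447] shift mm [-32.4  12.9 176.2] w [ 0.001 -0.     0.007] q [0.18 0.13 1.67 0.   1.34 0.15] F [-0.4  0.1  0.5] t 2.9
```

Call:
apply_moves --pt "-15 7 35 0 0 0.015 85" --pt "-29 14 70 0 0 0.015 85" --pt "-29 14 105 0 0 0.015 85" --pt "-29 14 135 0 0 0.015 85" --pt "-29 14 135 0 0 0.015 85"

```text
time: 3.32
tcp_pos: [0.4764, 0.1025, 0.2046]
ee_rot: [-2.205, -2.23, 0.01]
wrist_force: [-0.5, -0.4, -0.7]
width: 0.996
grip_force: 0.0
```

```bash
python3 w.py pics/w2.png; python3 - <<'E'
from h import *
plan([.479,.103,.1475],.012)
E
```

```text
cam [[1.0, -0.013, 0.005, 0.478], [0.011, 0.961, 0.278, 0.173], [-0.008, -0.278, 0.961, 0.34], [0.0, 0.0, 0.0, 1.0]]
yoke [([261.0, 197.0], 0.63, [0.4798, 0.1184, 0.1575]), ([119.0, 382.0], 0.59, [0.3348, -0.0873, 0.1575])]
barrel_open_end [([261.0, 92.0], 0.78, [0.4789, 0.1846, 0.1575]), ([87.0, 369.0], 0.75, [0.2975, -0.0779, 0.1575])]
shaft_root [([261.0, 70.0], 0.78, [0.479, 0.1977, 0.16])]
v_seat []
dial []
vplate []
tcp [0.4798 0.1029 0.211 ] shift mm [ 4.1 -2.8 42.5] w [ 0.003 -0.    -0.009] q [ 0.12  0.28  1.83 -0.    1.03  0.11] F [-0.5 -0.4  0.5] t 3.6667
tcp [0.4798 0.1029 0.211 ] shift mm [ 0.1 -0.9 63.5] w [ 0.003 -0.    -0.001] q [ 0.12  0.28  1.83 -0.    1.03  0.11] F [-0.5 -0.4  0.5] t 3.6667
```

View pics/w2.png

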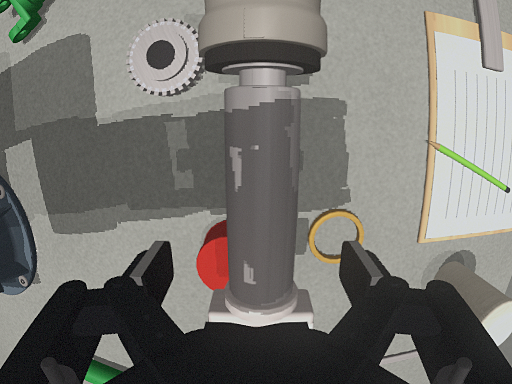

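The view shows the barrel running from row 90 to row 290, centred at column 261. It sits between the jaws and is square to them, so I'll descend.

Call:
apply_moves --pt "4 -1 25 0 0 0 85" --pt "4 -1 50 0 0 0 85" --pt "4 -1 63 0 0 0 85" --pt "4 -1 63 0 0 0 60" --pt "4 -1 63 0 0 0 54" --grip_force 60

```text
time: 4.08
tcp_pos: [0.4783, 0.1068, 0.147]
ee_rot: [2.209, 2.234, 0.0]
wrist_force: [1.1, 0.2, 0.7]
width: 0.742
grip_force: 0.0
```

```bash
python3 w.py pics/w3.png; python3 - <<'E'
from h import *
plan([.479,.099,.1475],.012)
print(robot.observe()['width'])
E
```

```text
cam [[1.0, -0.011, -0.003, 0.478], [0.011, 0.961, 0.277, 0.177], [0.0, -0.277, 0.961, 0.282], [0.0, 0.0, 0.0, 1.0]]
yoke [([259.0, 242.0], 0.7, [0.4804, 0.1181, 0.1575])]
barrel_open_end [([259.0, 89.0], 0.72, [0.4795, 0.1862, 0.1575]), ([257.0, 63.0], 0.17, [0.4789, 0.1971, 0.1575])]
shaft_root [([256.0, 65.0], 0.74, [0.4785, 0.196, 0.16]), ([147.0, 53.0], 0.17, [0.4323, 0.2033, 0.16])]
v_seat []
dial []
vplate [([259.0, 64.0], 0.24, [0.4809, 0.2225, 0.0]), ([415.0, 377.0], 0.15, [0.7493, -0.2189, 0.0])]
tcp [0.4783 0.1067 0.1469] shift mm [  0.3  -1.3 -21.6] w [ 0.001 -0.    -0.009] q [ 0.12  0.37  1.89 -0.    0.88  0.11] F [ 0.6 -0.4  0.1] t 4.4333
tcp [0.4783 0.1067 0.1469] shift mm [-7.7  0.6 -0.6] w [ 0.001 -0.    -0.001] q [ 0.12  0.37  1.89 -0.    0.88  0.11] F [ 0.6 -0.4  0.1] t 4.4333
0.6307315150614983
```

View pics/w3.png

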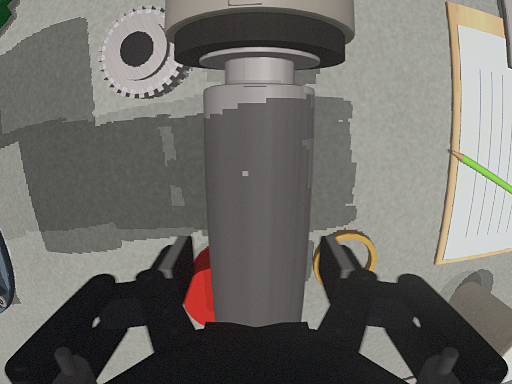

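The barrel centre is at column 257 and the jaw centre at column 255, so I'll shift 7 mm toward the fork and 1 mm in x, then grip.

Call:
apply_moves --pt "-7 1 0 0 0 0 54" --pt "-7 1 0 0 0 0 54" --pt "-7 1 0 0 0 0 48" --pt "-7 1 0 0 0 0 40" --pt "-7 1 0 0 0 0 40" --grip_force 60

```text
time: 4.85
tcp_pos: [0.4794, 0.0995, 0.1466]
ee_rot: [2.209, 2.233, 0.001]
wrist_force: [0.9, -3.5, 3.8]
width: 0.51
grip_force: 61.6
```

Call:
apply_moves --pt "0 0 0 0 0 0 40" --pt "0 0 0 0 0 0 40" --pt "0 0 0 0 0 0 40" --grip_force 70

```text
time: 5.1
tcp_pos: [0.4794, 0.0995, 0.1466]
ee_rot: [2.209, 2.233, 0.0]
wrist_force: [0.7, -4.7, 5.1]
width: 0.514
grip_force: 70.5
```

```bash
python3 - <<'E'
from h import *
plan([.480,.100,.150],.012); s=robot.observe(); print(s['width'],s['grip_force'],s['wrist_force'],s['moment'])
E
```

```text
tcp [0.4794 0.0995 0.1466] shift mm [ 0.5  0.6 -3.4] w [ 0.001  0.    -0.001] q [ 0.11  0.37  1.89 -0.    0.88  0.1 ] F [ 0.7 -4.7  5.1] t 5.1
0.5137328030095134 70.5421696510166 [ 0.74520585 -4.72933313  5.14312985] [-0.71778286 -0.15162093 -0.09480616]
```

Call:
apply_moves --pt "0 0 -1 0 0 0 40" --pt "0 0 -2 0 0 0 40" --pt "0 0 -2.5 0 0 0 40" --pt "0 0 -2.5 0 0 0 40"

```text
time: 5.43
tcp_pos: [0.4787, 0.0998, 0.1485]
ee_rot: [-2.209, -2.233, 0.001]
wrist_force: [0.0, -0.3, -3.6]
width: 0.507
grip_force: 71.5
```

```bash
python3 - <<'E'
from h import *
plan([.480,.100,.150],.012); s=robot.observe(); print(s['width'],s['grip_force'],s['wrist_force'],s['moment'])
E
```

```text
tcp [0.4787 0.0998 0.1485] shift mm [ 0.2  1.3 -1.5] w [-0.001 -0.    -0.001] q [0.11 0.36 1.89 0.   0.89 0.1 ] F [ 0.  -0.3 -3.6] t 5.4333
0.5068478675426915 71.51511183357798 [ 0.03300539 -0.25669449 -3.60046589] [ 0.0702095  -0.01359916  0.02924389]
```

Call:
apply_moves --pt "-5 0 0 0 0 0 40" --pt "-12 0 0 0 0 0 40" --pt "-20 0 0 0 0 0 40" --pt "-28 0 0 0 0 0 40" --pt "-30 0 0 0 0 0 40"

```text
time: 5.85
tcp_pos: [0.4794, 0.0683, 0.1487]
ee_rot: [2.21, 2.232, -0.0]
wrist_force: [-0.4, 0.6, -4.2]
width: 0.513
grip_force: 71.5
```

```bash
python3 - <<'E'
from h import *
plan([.480,.070,.150],.012); s=robot.observe(); print(s['width'],s['grip_force'],s['wrist_force'],s['moment'])
E
```

```text
tcp [0.4794 0.0683 0.1487] shift mm [ 1.7  0.6 -1.3] w [-0.     0.    -0.002] q [ 0.05  0.36  1.9  -0.    0.88  0.04] F [-0.4  0.6 -4.2] t 5.85
0.5130033122156057 71.53222825261764 [-0.37847585  0.64922226 -4.16703422] [ 0.06771818 -0.04816679 -0.03975808]
```

No contact, so I'll carry on.

Call:
apply_moves --pt "-8 0 0 0 0 0 40" --pt "-16 0 0 0 0 0 40" --pt "-24 0 0 0 0 0 40" --pt "-32 0 0 0 0 0 40" --pt "-40 0 0 0 0 0 40"

```text
time: 6.27
tcp_pos: [0.4798, 0.0288, 0.1488]
ee_rot: [2.209, 2.233, -0.0]
wrist_force: [1.4, -0.2, -4.2]
width: 0.511
grip_force: 71.5
```

Call:
apply_moves --pt "-8 0 0 0 0 0 40" --pt "-16 0 0 0 0 0 40" --pt "-24 0 0 0 0 0 40" --pt "-30 0 0 0 0 0 40" --pt "-30 0 0 0 0 0 40"

```text
time: 6.68
tcp_pos: [0.4802, -0.0014, 0.1488]
ee_rot: [2.21, 2.232, -0.0]
wrist_force: [-0.5, -0.5, -3.7]
width: 0.51
grip_force: 71.5
```

```bash
python3 w.py pics/w4.png; python3 - <<'E'
from h import *
s=robot.observe(); print(s['width'],s['grip_force'],s['wrist_force'],s['moment'])
E
```

```text
cam [[1.0, -0.01, -0.003, 0.48], [0.01, 0.961, 0.277, 0.069], [0.0, -0.277, 0.961, 0.284], [0.0, 0.0, 0.0, 1.0]]
yoke [([256.0, 227.0], 0.91, [0.481, 0.017, 0.1575])]
barrel_open_end []
shaft_root []
v_seat []
dial []
vplate []
tcp [ 0.4802 -0.      0.1488] shift mm [107.   -1.9 -19.7] w [-0.     0.    -0.008] q [-0.1   0.35  1.91 -0.    0.88 -0.11] F [ 0.1 -0.1 -3.6] t 7.0333
0.5102462122263267 71.5368671854958 [ 0.14920592 -0.09100007 -3.6090728 ] [ 0.0448829  -0.03506602 -0.0037031 ]
```

View pics/w4.png

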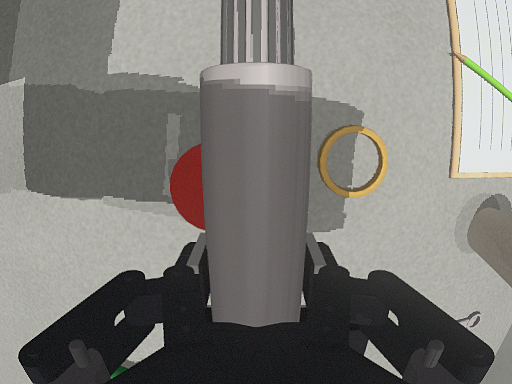

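The yoke has followed the gripper and the splines show at rows 0–65, centred in the bore. About 30 mm of the slide is left.

Call:
apply_moves --pt "-10 0 0 0 0 0 40" --pt "-20 0 0 0 0 0 40" --pt "-30 0 0 0 0 0 40" --pt "-40 0 0 0 0 0 40" --pt "-50 0 0 0 0 0 40"

```text
time: 7.45
tcp_pos: [0.4807, -0.0517, 0.1488]
ee_rot: [2.21, 2.233, 0.0]
wrist_force: [-0.4, -0.1, -3.5]
width: 0.51
grip_force: 71.5
```

Call:
apply_moves --pt "-10 0 0 0 0 0 40" --pt "-20 0 0 0 0 0 40" --pt "-20 0 0 0 0 0 40"

```text
time: 7.7
tcp_pos: [0.4811, -0.0721, 0.1488]
ee_rot: [2.21, 2.232, -0.0]
wrist_force: [-0.2, 0.5, -3.7]
width: 0.513
grip_force: 71.6
```

```bash
cat > p.py <<'E'
import w; from h import *; from w import *
cv2.imwrite('pics/w5.png',c['color'])
for t,z in dict(yoke=.16,barrel_open_end=.16,shaft_tip=.16).items():
    print(t,[(np.round(q['location']).tolist(),round(q['confidence'],2),watz(q['location'],z).round(4).tolist()) for q in nets.mark_of('wrist',t)[:2]])
T=read_camera('top'); S=read_camera('scene')
for t,z in dict(v_seat=.1025,dial=.2).items():
    print(t,[watz(q['location'],z).round(4) for q in nets.mark_of('wrist',t)[:1]],[atz(T,q['location'],z).round(4) for q in nets.mark_of('top',t)[:1]],[atz(S,q['location'],z).round(4) for q in nets.mark_of('scene',t)[:1]])
s=robot.observe(); print(s['width'],s['grip_force'],s['wrist_force'],s['moment'])
plan([.505,-.2,.25],.012)
# V-block steel pixels in the top view
im=T['color'].astype(int); g=im.sum(2)//3
for a,b in((318,334),(348,366)):
    sub=g[180:212,a:b]; 
    v,u=np.nonzero(sub>80); pts=np.array([atz(T,(x+a,y+180),.09) for x,y in zip(u,v)]); print('block',pts.mean(0).round(4),len(pts),pts.min(0).round(3),pts.max(0).round(3))
cv2.imwrite('pics/t5.png',cv2.resize(T['color'][150:250,220:420],None,fx=4,fy=4,interpolation=cv2.INTER_CUBIC))
E
python3 p.py
```

```text
yoke [([258.0, 224.0], 0.87, [0.4828, -0.0516, 0.16]), ([255.0, 72.0], 0.26, [0.4809, 0.0145, 0.16])]
barrel_open_end [([32.0, 315.0], 0.93, [0.3276, -0.1261, 0.16]), ([256.0, 72.0], 0.71, [0.481, 0.0143, 0.16])]
shaft_tip []
v_seat [] [array([ 0.5113, -0.2977,  0.1025])] [array([ 0.5152, -0.2986,  0.1025])]
dial [] [array([ 0.5904, -0.4261,  0.2   ])] [array([ 0.5942, -0.4161,  0.2   ])]
0.5150896380347316 71.54863061383367 [ 0.5300556  -0.12586864 -4.47638753] [ 0.06028107  0.0071609  -0.01904242]
tcp [ 0.481  -0.0702  0.1488] shift mm [-130.1   22.6 -101.2] w [ 0.     0.    -0.001] q [-0.24  0.36  1.9  -0.    0.88 -0.25] F [ 0.5 -0.1 -4.5] t 8.3
block [ 0.5093 -0.2512  0.09  ] 210 [ 0.471 -0.265  0.09 ] [ 0.549 -0.237  0.09 ]
block [ 0.5104 -0.345   0.09  ] 211 [ 0.473 -0.36   0.09 ] [ 0.548 -0.33   0.09 ]
```

View pics/t5.png

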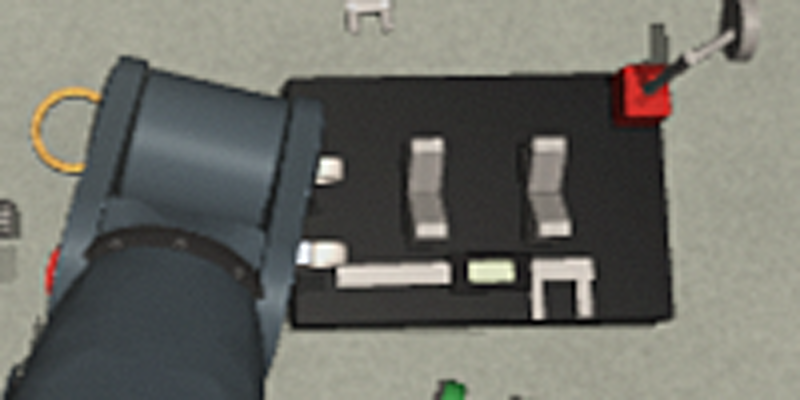

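The yoke is off: its open end is at y≈0.014 and the shaft tip at about 0.063. In the top crop the V-blocks are at (428,188) and (549,188), and the path to them is clear.

Call:
apply_moves --pt "-10 1 -12 0 0 0 40" --pt "-30 4 -24 0 0 0 40" --pt "-55 7 -36 0 0 0 40" --pt "-85 10 -36 0 0 0 40" --pt "-115 13 -36 0 0 0 40"

```text
time: 8.72
tcp_pos: [0.4956, -0.1863, 0.1856]
ee_rot: [2.207, 2.234, 0.001]
wrist_force: [0.9, 0.3, -3.7]
width: 0.51
grip_force: 72.5
```

Call:
apply_moves --pt "-30 3 0 0 0 0 40" --pt "-60 6 0 0 0 -0.007 40" --pt "-90 9 0 0 0 -0.007 40" --pt "-115 12 0 0 0 -0.007 40" --pt "-127 13 0 0 0 -0.007 40"

```text
time: 9.13
tcp_pos: [0.5096, -0.3147, 0.1846]
ee_rot: [2.203, 2.239, -0.0]
wrist_force: [-0.4, 0.1, -3.2]
width: 0.513
grip_force: 72.4
```

Call:
apply_moves --pt "0 0 0 0 0 0 40" --pt "0 0 0 0 0 0 40"

```text
time: 9.3
tcp_pos: [0.5093, -0.3117, 0.1843]
ee_rot: [-2.201, -2.24, -0.0]
wrist_force: [0.3, 0.3, -3.7]
width: 0.506
grip_force: 72.4
```

```bash
cat > p2.py <<'E'
import w,sys; from h import *; from w import *
cv2.imwrite(sys.argv[1],c['color'])
for t,z in dict(yoke=W[2,3]-.125,barrel_open_end=W[2,3]-.125,v_seat=.1025,dial=.2).items():
    print(t,[(np.round(q['location']).tolist(),round(q['confidence'],2),watz(q['location'],z).round(4).tolist()) for q in nets.mark_of('wrist',t)[:2]])
S=read_camera('scene'); print('scene vseat',[atz(S,q['location'],.1025).round(4) for q in nets.mark_of('scene','v_seat')[:1]])
s=robot.observe(); print(s['width'],s['grip_force'],s['wrist_force'],s['moment'])
plan([.510,-.3155,.0925],.018)
E
python3 p2.py pics/w6.png
```

```text
yoke [([255.0, 229.0], 0.8, [0.5096, -0.2939, 0.1944]), ([30.0, 150.0], 0.68, [0.3908, -0.2552, 0.1944])]
barrel_open_end [([257.0, 71.0], 0.9, [0.5092, -0.2246, 0.1944])]
v_seat []
dial []
scene vseat [array([ 0.5194, -0.3089,  0.1025])]
0.5093833551495096 72.41264160373248 [ 0.44701238 -0.22959948 -4.20206641] [ 0.08818522  0.02225916 -0.00685894]
tcp [ 0.5097 -0.3114  0.1849] shift mm [-4.1  0.2 92.4] w [ 0.    -0.     0.001] q [-0.63  0.49  1.58  0.    1.07 -0.65] F [ 0.4 -0.2 -4.2] t 9.65
```

View pics/w6.png

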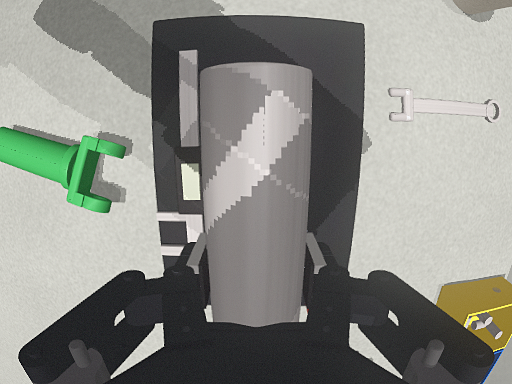

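The barrel hides the V-blocks. The plate's far corners show at (153,20) and (365,23), so I'll use the plate to check the centre.

```bash
python3 - <<'E'
import w; from h import *; from w import *
# plate edges: dark threshold along scan lines
g=cv2.cvtColor(c['color'],cv2.COLOR_BGR2GRAY).astype(int)
far=[];L=[];Rr=[]
for col in list(range(250,352,8)):
    r=np.argmax(g[5:60,col]<60)+5; far.append(watz((col,r-.5),.05))
for row in range(60,190,8):
    k=np.nonzero(g[row,130:175]<60)[0]; 
    L.append(watz((130+k[0]-.5,row),.05)) if len(k) else 0
    k=np.nonzero(g[row,335:400]<60)[0]; 
    Rr.append(watz((335+k[-1]+.5,row),.05)) if len(k) else 0
for n,l,ax in(('far',far,0),('L',L,1),('R',Rr,1)):
    l=np.array(l); k=np.polyfit(l[:,ax],l[:,1-ax],1); res=l[:,1-ax]-np.polyval(k,l[:,ax]); ok=abs(res)<.004
    if ok.sum()>3:k=np.polyfit(l[ok,ax],l[ok,1-ax],1)
    print(n,'slope',k[0].round(4),'at',(.51,-.298)[ax],np.polyval(k,(.51,-.298)[ax]).round(4),res.std().round(4))
T=read_camera('top'); im=T['color']; g=im.sum(2)//3
for t in('v_seat','vplate'):
    for n,z in(('top',.1025),):
        print(t,[atz(T,q['location'],z).round(4) for q in nets.mark_of(n,t)[:1]])
E
```

```text
far slope 0.3845 at 0.51 -0.1692 0.0138
L slope -0.0083 at -0.298 0.4123 0.0053
R slope -0.0341 at -0.298 0.6035 0.0076
v_seat []
vplate [array([ 0.5009, -0.2859,  0.1025])]
```

Call:
apply_moves --pt "-5 0 20 0 0 -0.002 40" --pt "-5 0 40 0 0 -0.002 40" --pt "-5 0 55 0 0 -0.002 40" --pt "-5 0 62 0 0 -0.002 40" --pt "-5 0 62 0 0 -0.002 40"

```text
time: 10.27
tcp_pos: [0.5091, -0.3165, 0.1213]
ee_rot: [-2.197, -2.242, 0.001]
wrist_force: [-0.4, -0.4, -4.2]
width: 0.511
grip_force: 72.3
```

```bash
python3 p2.py pics/w7.png; python3 -c "
import cv2;a=cv2.imread('pics/w7.png')[0:330,90:430];cv2.imwrite('pics/w7c.png',cv2.resize(a,None,fx=1.8,fy=1.8,interpolation=cv2.INTER_CUBIC))"
```

```text
yoke [([253.0, 226.0], 0.9, [0.5085, -0.2974, 0.1314])]
barrel_open_end [([256.0, 72.0], 0.86, [0.5084, -0.2298, 0.1314])]
v_seat []
dial []
scene vseat [array([ 0.5159, -0.3073,  0.1025])]
0.5116987953752662 72.32292304979637 [ 0.36043356 -0.02662333 -3.77439915] [ 0.07661214  0.01974444 -0.00057811]
tcp [ 0.51   -0.3172  0.1236] shift mm [ 1.7  0.  31.1] w [0.001 0.001 0.002] q [-0.63  0.58  1.61 -0.    0.95 -0.65] F [ 0.4 -0.  -3.8] t 10.6167
```

View pics/w7c.png

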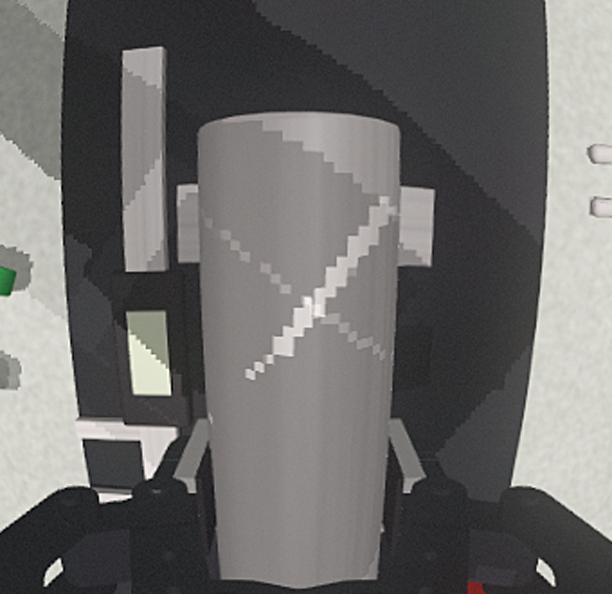

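Both ends of the near V-block show beside the barrel, at crop columns 176 and 434, rows 185–265. I'll measure from those.

```bash
python3 - <<'E'
import w; from h import *; from w import *
f=lambda x,y:watz((x/1.8+90,y/1.8),.098).round(4)
for p in((176,186),(177,263),(434,187),(432,266)): print(p,f(*p))
E
```

```text
(176, 186) [ 0.4726 -0.2428  0.098 ]
(177, 263) [ 0.4727 -0.2663  0.098 ]
(434, 187) [ 0.5503 -0.2413  0.098 ]
(432, 266) [ 0.5509 -0.2656  0.098 ]
```

Relative to the V, the barrel needs about +2.5 mm in x and −3.5 mm in y. I'll correct that and descend.

Call:
apply_moves --pt "-3.5 2.5 0 0 0 0 40" --pt "-3.5 2.5 8 0 0 0 40" --pt "-3.5 2.5 16 0 0 0 40" --pt "-3.5 2.5 23 0 0 0 40" --pt "-3.5 2.5 26 0 0 0 40"

```text
time: 11.08
tcp_pos: [0.5116, -0.32, 0.0949]
ee_rot: [-2.197, -2.242, 0.001]
wrist_force: [-0.7, 0.4, -4.1]
width: 0.517
grip_force: 72.4
```

Call:
apply_moves --pt "0 0 1 0 0 0 40" --pt "0 0 2 0 0 0 40" --pt "0 0 2 0 0 0 40"

```text
time: 11.33
tcp_pos: [0.5119, -0.3202, 0.0946]
ee_rot: [-2.198, -2.243, 0.0]
wrist_force: [-2.1, 1.6, -3.8]
width: 0.509
grip_force: 72.6
```

```bash
python3 p2.py pics/w8.png; python3 -c "
import cv2;a=cv2.imread('pics/w8.png')[0:330,90:430];cv2.imwrite('pics/w8c.png',cv2.resize(a,None,fx=1.8,fy=1.8,interpolation=cv2.INTER_CUBIC))"
```

```text
yoke [([258.0, 227.0], 0.76, [0.5133, -0.3016, 0.1047])]
barrel_open_end [([256.0, 70.0], 0.67, [0.5111, -0.2326, 0.1047])]
v_seat []
dial []
scene vseat [array([ 0.5148, -0.3062,  0.1025])]
0.5135969082507853 72.53781203180552 [-1.7508556   0.28037142 -3.39812243] [ 0.0786781   0.28073162 -0.08227991]
tcp [ 0.5124 -0.3205  0.095 ] shift mm [ 5.1 -2.3  2.5] w [0.    0.    0.002] q [-0.64  0.62  1.62 -0.    0.9  -0.66] F [-1.8  0.3 -3.4] t 11.6833
```

View pics/w8c.png

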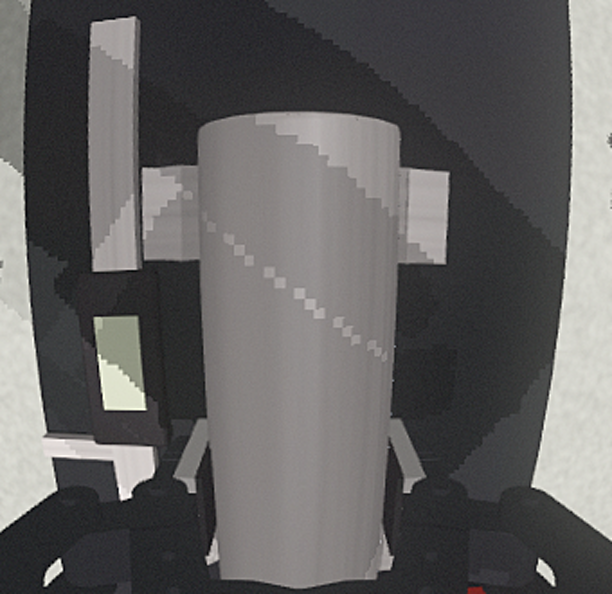

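The near block's ends are at crop columns 142 and 448, so it is centred at 295 against 299 for the barrel. The −2 N side force agrees, so I'll back off about 1 mm in x before lowering.

```bash
python3 - <<'E'
import w; from h import *; from w import *
f=lambda x,y:watz((x/1.8+90,y/1.8),.098).round(4)
for p in((142,168),(144,260),(449,171),(446,265)): print(p,f(*p))
print([watz(q['location'],.1047).round(4) for q in nets.mark_of('wrist','barrel_open_end')[:1]])
E
```

```text
(142, 168) [ 0.4727 -0.242   0.098 ]
(144, 260) [ 0.473  -0.2654  0.098 ]
(449, 171) [ 0.5491 -0.2413  0.098 ]
(446, 265) [ 0.5496 -0.2652  0.098 ]
[array([ 0.512 , -0.2337,  0.1047])]
```

Call:
apply_moves --pt "0 -1 0 0 0 0 40" --pt "0 -1.2 0 0 0 0 40" --pt "0 -1.2 1 0 0 0 40" --pt "0 -1.2 1 0 0 0 40"

```text
time: 12.12
tcp_pos: [0.5111, -0.3206, 0.0938]
ee_rot: [2.199, 2.243, -0.0]
wrist_force: [-1.2, -1.1, -1.8]
width: 0.513
grip_force: 72.7
```

Call:
apply_moves --pt "0 -0.4 0.5 0 0 0 40" --pt "0 -0.5 1 0 0 0 40" --pt "0 -0.5 1 0 0 0 40"

```text
time: 12.37
tcp_pos: [0.5107, -0.3206, 0.0931]
ee_rot: [2.199, 2.243, -0.0]
wrist_force: [-1.4, 1.3, 0.4]
width: 0.51
grip_force: 73.2
```

```bash
python3 - <<'E'
from h import *
s=robot.observe(); print(s['tcp_pos'],s['wrist_force'],s['moment'])
E
```

```text
[ 0.51068012 -0.32058918  0.09310582] [-1.44562847  1.33063437  0.43496195] [ 0.03101302  0.2008738  -0.0514114 ]
```

Call:
apply_moves --pt "0 -0.5 0.3 0 0 0 40" --pt "0 -0.5 0.6 0 0 0 40" --pt "0 -0.5 0.6 0 0 0 40" --grip_force 25

```text
time: 12.62
tcp_pos: [0.5102, -0.3206, 0.0926]
ee_rot: [2.199, 2.243, 0.0]
wrist_force: [-1.2, 0.8, 3.8]
width: 0.512
grip_force: 73.5
```

```bash
python3 - <<'E'
from h import *
s=robot.observe(); print(s['tcp_pos'],s['wrist_force'],s['moment'],s['grip_force'])
E
```

```text
[ 0.51021329 -0.32064319  0.09259046] [-1.2462118   0.75562627  3.80368258] [ 0.06774415  0.21866001 -0.09241568] 73.54907044675201
```

It's seated, with about 8 N of contact and weight. I'll open gradually.

Call:
apply_moves --pt "0 0 0 0 0 0 45.5" --pt "0 0 0 0 0 0 47" --pt "0 0 0 0 0 0 50" --pt "0 0 0 0 0 0 56" --pt "0 0 0 0 0 0 62"

```text
time: 13.03
tcp_pos: [0.5101, -0.3205, 0.0921]
ee_rot: [2.199, 2.243, 0.0]
wrist_force: [0.3, -0.1, -0.2]
width: 0.726
grip_force: 0.0
```

Call:
apply_moves --pt "0 0 0 0 0 0 70" --pt "0 0 0 0 0 0 72" --pt "0 0 0 0 0 0 72"

```text
time: 13.28
tcp_pos: [0.5101, -0.3205, 0.0922]
ee_rot: [2.199, 2.244, 0.0]
wrist_force: [-0.0, 0.7, -0.0]
width: 0.844
grip_force: 0.0
```

```bash
python3 p2.py pics/w9.png
```

```text
yoke [([504.0, 105.0], 0.69, [0.6431, -0.2332, 0.1022]), ([255.0, 226.0], 0.68, [0.5103, -0.301, 0.1022])]
barrel_open_end [([257.0, 73.0], 0.84, [0.5097, -0.2343, 0.1022])]
v_seat []
dial []
scene vseat [array([ 0.5141, -0.3031,  0.1025])]
0.8415330840848343 0.0 [ 0.45566285 -0.36423495  0.39993448] [ 0.04952647  0.00436178 -0.02325943]
tcp [ 0.5101 -0.3205  0.0922] shift mm [ 5.   0.  -0.3] w [-0.     0.     0.002] q [-0.64  0.62  1.62 -0.    0.9  -0.66] F [ 0.5 -0.4  0.4] t 13.6333
```

Call:
apply_moves --pt "0 0 -8 0 0 0 72" --pt "0 0 -25 0 0 0 72" --pt "0 0 -55 0 0 0 72" --pt "0 0 -90 0 0 0 72" --pt "0 0 -125 0 0 0 72"

```text
time: 14.05
tcp_pos: [0.5097, -0.3203, 0.219]
ee_rot: [-2.199, -2.243, 0.0]
wrist_force: [0.4, -0.9, -0.4]
width: 0.839
grip_force: 0.0
```

Call:
apply_moves --pt "20 0 -30 0 0 0 72" --pt "50 0 -50 0 0 0 72" --pt "70 0 -50 0 0 0 72" --pt "-30 0 -50 0 0 0 72" --pt "-30 0 -50 0 0 0 72"

```text
time: 14.47
tcp_pos: [0.5111, -0.3322, 0.2691]
ee_rot: [2.192, 2.248, 0.001]
wrist_force: [1.3, -0.4, -1.1]
width: 0.845
grip_force: 0.0
```

Call:
apply_moves --pt "0 0 0 0 0 0 72" --pt "0 0 0 0 0 0 72" --pt "0 0 0 0 0 0 72"

```text
time: 14.72
tcp_pos: [0.5102, -0.3336, 0.2674]
ee_rot: [-2.199, -2.243, -0.0]
wrist_force: [-0.0, -0.1, 0.9]
width: 0.845
grip_force: 0.0
```

```bash
python3 - <<'E'
import w; from h import *; from w import *
T=read_camera('top');S=read_camera('scene')
a=cv2.resize(c['color'],(448,336));b=cv2.resize(S['color'][120:250,100:280],(352,254))
o=np.zeros((336,800,3),np.uint8);o[:,:448]=a;o[:254,448:]=b
cv2.imwrite('pics/w10.png',o)
for t in('yoke','barrel_open_end'): print(t,[(q['location'],watz(q['location'],.1025).round(4)) for q in nets.mark_of('wrist',t)[:2]])
print(W.round(3).tolist(),robot.observe()['wrist_force'])
E
```

```text
yoke [([63.6, 129.4], array([ 0.2862, -0.2753,  0.1025])), ([255.7, 146.0], array([ 0.5102, -0.2987,  0.1025]))]
barrel_open_end [([255.8, 80.7], array([ 0.509 , -0.2326,  0.1025])), ([34.0, 122.3], array([ 0.2374, -0.2629,  0.1025]))]
[[1.0, -0.019, -0.005, 0.51], [0.02, 0.961, 0.276, -0.264], [-0.0, -0.276, 0.961, 0.402], [0.0, 0.0, 0.0, 1.0]] [0.03789229 0.37779724 0.38193171]
```

View pics/w10.png

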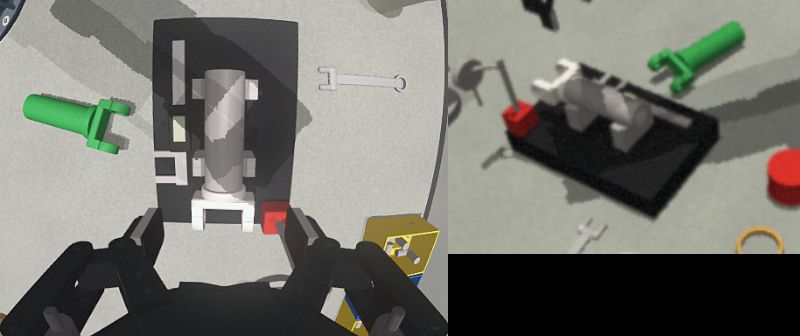

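The barrel is seated in both blocks, with the near block at rows 79–99 and the far one at 151–177. It is centred along them, the gripper is clear, and nothing else has moved.

```bash
python3 -c "
from bench import robot;print(robot.hand_in())"
```

```text
the job is handed in; nothing more can be done
None
```

The slip yoke slid off the shaft with no sign of binding and now lies seated in both V-blocks, centred to about 2 mm by camera; I let go of it, moved the gripper clear and handed the job in at about 15 s.

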